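Line up the washed spice jars by height on the bamboo tray

ROBOT

A 6-joint arm with a two-finger parallel gripper is mounted at the origin on the work surface. World frame = base frame: x ahead of the robot, y to its left, z up, the work surface at z = 0. Lengths are in m, angles in rad, forces in N, time in s.
With the tool pointing down it reaches from about 0.35 to 0.85 m from the base axis. Payload 8.1 kg.
Tool frame: the origin (TCP) lies midway between the tips of the shut fingers; the grasp point (between the pads) lies 19 mm behind it; z points along the fingers, y is the direction in which the jaws open and shut (so a half turn about z gives the same grasp; the last joint's range is limited). The gripper opens to 93 mm and grips with 3 to 60 N. Pads are 15 mm wide; open, the fingers measure 128 mm over their backs; the gripper's body (75 mm by 188 mm) begins 65 mm behind the grasp point.
Start: joints at [-1.324, 0.13, 1.488, -0, 1.523, -0.085], TCP at [0.195, -0.567, 0.219] pointing down, gripper open.
Joint ranges: [-2.96, 2.96], [-0.89, 2.26], [0.02, 2.5], [-1.34, 4.48], [0, 2.73], [-2.66, 2.66]. Speed limits (rad/s): [2.39, 2.39, 2.79, 3.14, 3.14, 3.14].

INTERFACE

Orientations are given as a rotation vector (axis times angle).
In Python, from plant import robot, optics, ticket gives the robot as it stands.
- The arm moves only by the tool send_rows, never from a script. Its argument "targets" is a list of rows, each a list of 3 entries, a list of its own where there are three numbers: the opening, from -1 (shut) to 1 (fully open), then the shift along the tool's x, y, z in mm, then the turn about the tool's z in rad. A call has 1 to 12 rows; each row shifts and turns the commanded pose from where the row before left it, along the tool's axes as they then stand; what a row does not reach is not made up. A row lasts 1/10 s, in which the tool goes at most 50 mm and 8.59 degrees, less where a joint would pass 70% of its speed; a pose out of reach is approached as far as the arm can. A call with a gripper value outside its range is refused whole. The fingers move at their own pace and stop on an object; "newtons" is the grip in N (left out, the last holds). Time passes only in rows, so rows that do not move let the fingers close. It gives the time, the measured TCP pose, the force and the opening at its end, in the units of the state.
- robot.read_state(): the state, without advancing time (a new reading comes with each control period).
- optics.read_camera(name): name is "scene" or "top"; returns a dict with "color" (384x512x3 uint8, red, green, blue), "K" (3x3 intrinsics, pixels), "position" and "orientation" of the camera in the world. Camera axes: x right, y up, looking along -z (the intrinsics and any distortion apply to the point x, -y, -z); pixel columns grow to the right and rows downward; lengths in m; the calibration is good to about 2 mm. A picture is of the moment at which its call begins. There is no depth.
- ticket.close_job(): hands the job in, once; it reports no verdict.
Trained networks look in the newest picture that a camera, given by its name, has taken for a name from the list of things; names that differ only in an ending like _2 or _b are one class to them, and where a whole thing is asked for, a point or a joint stands for the part that bears it (a point fixed in the world has none). Each returns a list of dicts, best first, with "confidence" (0 to 1); they miss things now and then, are a little off and sometimes report something else, mostly with a low value. They report only what shows in the picture. A call takes as long as a camera call.
- optics.cut_out(camera, name): "region" (384x512 bool, what is visible of it) and "point" ([column, row] in pixels, amid what is visible of it).
The state is a dict: "t": time; "q": joint angles; "dq": joint speeds; "joint_torque": joint torques, N m; "tool_pos": TCP position; "orientation": TCP orientation; "force": force on the tool from outside, world axes, zero at the start; "wrist_torque": the same for the moment, N m; "opening": finger opening in m.
Only numpy, scipy, OpenCV 4.12 (cv2) and the standard library are available. Lean on these libraries where they do the work, as an engineer would, in place of code of your own. Each camera call takes 0.05 s, during which the arm holds its last target.

TASK

Line up the four washed, empty glass spice jars by height along the bamboo tray, ready for refilling: the tallest on the cork disc at the end next to the bamboo box, then each next shorter jar in turn, down to the shortest at the end next to the sugar pot. Stand each jar upright in the middle of its own cork disc, setting it down rather than dropping it. Knock no jar over, and leave everything else on the bar where it is.

Things in the scene. Friction and masses are not known exactly. Their poses are not given: they have to be found in the camera images.
- jar_tallest_mid (a point): the tallest of four round clear glass spice jars with a ribbed steel twist cap; upright, 44 mm in diameter over glass and cap, 110 mm tall with the cap (about 165 g, empty). This point is its centre, 55 mm above its underside; z is its axis, up
- jar_tall_mid (a point): the second tallest of four round clear glass spice jars with a ribbed steel twist cap; upright, 44 mm in diameter over glass and cap, 92 mm tall with the cap (about 140 g, empty). This point is its centre, 46 mm above its underside; z is its axis, up
- jar_short_mid (a point): the second shortest of four round clear glass spice jars with a ribbed steel twist cap; upright, 44 mm in diameter over glass and cap, 74 mm tall with the cap (about 115 g, empty). This point is its centre, 37 mm above its underside; z is its axis, up
- jar_shortest_mid (a point): the shortest of four round clear glass spice jars with a ribbed steel twist cap; upright, 44 mm in diameter over glass and cap, 56 mm tall with the cap (about 90 g, empty). This point is its centre, 28 mm above its underside; z is its axis, up
- tray: bamboo spice tray, fixed on the bar, 104 mm (its x) by 340 mm (its y, the long way), with a low lip 7 mm thick all round whose top is 22 mm above the bar. Four round cork discs, 58 mm in diameter, are let in flush along its long centre line at y = -120, -40, +40 and +120 mm (x = 0). Origin: centre of its underside, at bar height; z is up; the floor on which the jars stand is at z = 14 mm
- box: small bamboo box with a sliding lid, 120 mm (x) by 80 mm (y) by 52 mm tall, standing just beyond one end of the tray (either end, it changes), centre 235 mm from the tray's centre, 25 mm clear of the tray; it marks the tall end of the row. Loose, to be left alone. Origin: centre of its underside
- pot: round white ceramic sugar pot with a knobbed lid, 82 mm in diameter, 80 mm tall, standing just beyond the other end of the tray, centre 235 mm from the tray's centre; it marks the short end of the row. Loose, to be left alone. Origin: centre of its underside
- mill_mid (a point): turned dark wooden pepper mill, 52 mm in diameter, 136 mm tall, standing among the jars; to be left alone. This point is on its axis, 68 mm above its underside
- scoop: stainless steel scoop lying on the bar, 150 mm long (x) , 46 mm wide, 26 mm tall, round cup towards +x; to be left alone. Origin: on its underside near the middle
- brush: red silicone pastry brush with a wooden handle lying on the bar, 181 mm long (x), 36 mm wide, 16 mm tall, red head towards +x; to be left alone. Origin: on its underside near the middle

How it is judged:
By the outcome, as a careful person would: the job done as asked, in the order asked, and still so for the second after the job is handed in, with the robot touching nothing.
It also fails if it takes over 112 s, if anything falls off the work surface, if the arm or the gripper's body presses on something with over 40 N, if the wrist force passes 120 N, or if a joint passes its speed limit or range.

## Working session

There is one attempt and no reset: what is moved stays moved. The work goes in short steps, Python scripts to look and compute and a tool call to move; the robot and the scene stay as the last step left them, time stands still between calls to the robot, and variables do not carry over. Pictures are saved under pics/ and viewed, and the job is handed in when it is done.

Besides the shell and the picture viewer there is one more tool, called as name([rows], argument=value, ...), one row to a line, values as JSON. send_rows: Moves the arm, as the interface text tells. Its arguments: {"type":"object","properties":{"targets":{"type":"array","items":{"type":"array"}},"newtons":{"type":"number"}},"required":["targets"]}

```bash
ls; mkdir -p pics
python3 - <<'E'
from plant import robot, optics, ticket
import cv2
s=robot.read_state(); print({k:s[k] for k in('t','tool_pos','orientation','opening')})
for n in('scene','top'):
    c=optics.read_camera(n); cv2.imwrite(f'pics/{n}0.png',c['color'][:,:,::-1]); print(n,c['K'],c['position'],c['orientation'],c.keys())
E
```

```text
pics
{'t': 0.0, 'tool_pos': array([ 0.19529712, -0.56673274,  0.21762358]), 'orientation': array([-3.09671882e+00, -5.18418970e-01,  3.07750601e-04]), 'opening': 0.09307240661277807}
scene [[391.49985099   0.         253.46810735]
 [  0.         391.49985099 195.75428349]
 [  0.           0.           1.        ]] [1.02819752 0.66831036 0.87388483] [0.35072108 1.02067611 2.3554125 ] dict_keys(['color', 'K', 'position', 'orientation'])
top [[462.12180964   0.         254.79662963]
 [  0.         462.12180964 189.20879896]
 [  0.           0.           1.        ]] [0.33739528 0.01134421 1.467832  ] [ 0.10378822 -0.11679744 -1.54839655] dict_keys(['color', 'K', 'position', 'orientation'])
```

View pics/scene0.png

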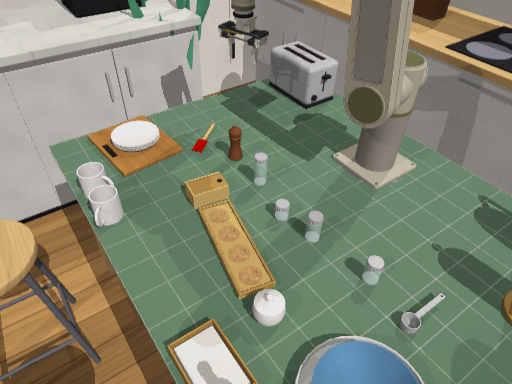

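View pics/top0.png

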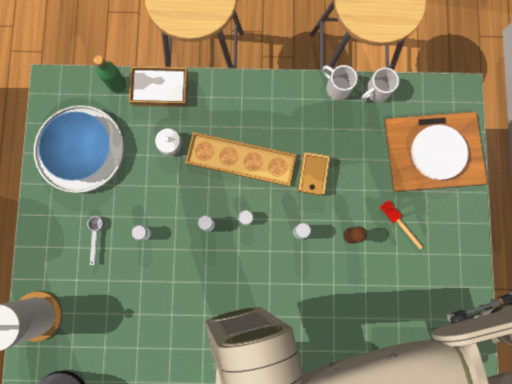

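The scene view shows four clear jars. The tallest stands near the mill at (260,168), with the others at (282,210), (314,226) and (373,270). The tray's box end is at top-view (314,173) and the pot at (167,141).

```bash
cat > h.py <<'E'
import numpy as np, cv2
from scipy.spatial.transform import Rotation as R
from plant import robot, optics
def ray(c,uv):
    K=c['K']; d=np.array([(uv[0]-K[0,2])/K[0,0],-(uv[1]-K[1,2])/K[1,1],-1.])
    return np.array(c['position']),R.from_rotvec(c['orientation']).apply(d)
def atz(c,uv,z):
    p,d=ray(c,uv); return p+d*(z-p[2])/d[2]
def proj(c,P):
    q=R.from_rotvec(c['orientation']).inv().apply(np.atleast_2d(P)-np.array(c['position'])); K=c['K']
    return np.c_[K[0,2]-K[0,0]*q[:,0]/q[:,2],K[1,2]+K[1,1]*q[:,1]/q[:,2]]
E
python3 - <<'E'
from h import *
H={'jar_tallest_mid':.055,'jar_tall_mid':.046,'jar_short_mid':.037,'jar_shortest_mid':.028,'tray':.018,'box':.052,'pot':.05,'mill_mid':.068,'scoop':.01,'brush':.01}
C={n:optics.read_camera(n) for n in('top','scene')}
for n,h in H.items():
  for cam in C:
    for d in optics.cut_out(cam,n)[:4]:
        r=d['region']; ys,xs=np.where(r)
        print(n,cam,round(d['confidence'],2),np.round(d['point'],1),'bbox',xs.min(),xs.max(),ys.min(),ys.max(),r.sum(),np.round(atz(C[cam],d['point'],h)[:2],3))
im=[]
c=C['top']['color']; cv2.imwrite('pics/t1.png',cv2.resize(c[120:270,110:370,::-1],None,fx=3,fy=3,interpolation=cv2.INTER_CUBIC))
c=C['scene']['color']; cv2.imwrite('pics/s1.png',cv2.resize(c[120:330,180:400,::-1],None,fx=2.8,fy=2.8,interpolation=cv2.INTER_CUBIC))
E
```

```text
jar_tallest_mid top 0.64 [300.1 234.3] bbox 293 309 224 238 206 [ 0.402 -0.139]
jar_tallest_mid scene 0.82 [258.6 168.2] bbox 254 267 152 185 398 [ 0.412 -0.148]
jar_tall_mid top 0.76 [206.4 223.8] bbox 198 214 216 231 214 [0.429 0.148]
jar_tall_mid scene 0.85 [314.8 224.8] bbox 305 322 211 241 420 [0.422 0.146]
jar_short_mid top 0.76 [141.7 233. ] bbox 132 150 226 240 244 [0.397 0.347]
jar_short_mid scene 0.91 [372.7 267.5] bbox 362 383 255 283 451 [0.391 0.342]
jar_shortest_mid top 0.5 [242.6 219.2] bbox 239 252 211 225 171 [0.446 0.038]
jar_shortest_mid scene 0.7 [281.8 211. ] bbox 275 290 198 220 294 [0.454 0.034]
tray top 0.9 [240.9 157.3] bbox 185 295 133 186 3526 [0.645 0.048]
tray scene 0.91 [234.6 244.5] bbox 198 275 200 297 3729 [0.642 0.058]
box top 0.64 [315.1 173. ] bbox 297 328 153 195 1074 [ 0.593 -0.185]
box scene 0.76 [207.2 190.5] bbox 185 228 173 207 1107 [ 0.609 -0.149]
pot top 0.75 [165.3 140.5] bbox 155 180 129 155 547 [0.687 0.285]
pot scene 0.56 [269.9 307.4] bbox 251 285 288 325 1034 [0.693 0.29 ]
pot scene 0.26 [202.8 141.5] bbox 194 213 124 150 166 [ 0.488 -0.391]
mill_mid top 0.7 [353.6 234. ] bbox 343 365 227 242 286 [ 0.405 -0.3  ]
mill_mid scene 0.98 [237.3 145.2] bbox 229 242 125 160 401 [ 0.409 -0.282]
scoop top 0.67 [ 93.9 229.4] bbox 87 103 217 264 366 [0.407 0.503]
scoop scene 0.71 [414.5 316. ] bbox 399 445 293 332 610 [0.396 0.492]
brush top 0.61 [394.1 219. ] bbox 380 421 201 248 381 [ 0.458 -0.442]
brush scene 0.54 [202.4 141.7] bbox 194 212 125 150 158 [ 0.463 -0.442]
brush scene 0.24 [373.2 269.8] bbox 362 383 255 284 483 [0.375 0.338]
```

View pics/t1.png

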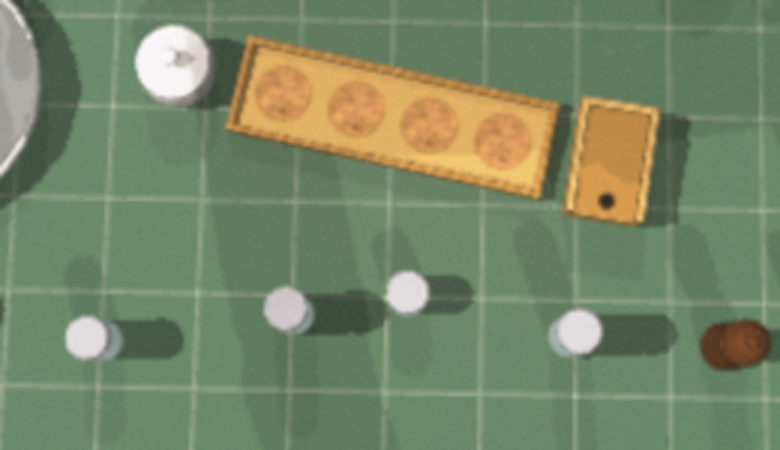

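View pics/s1.png

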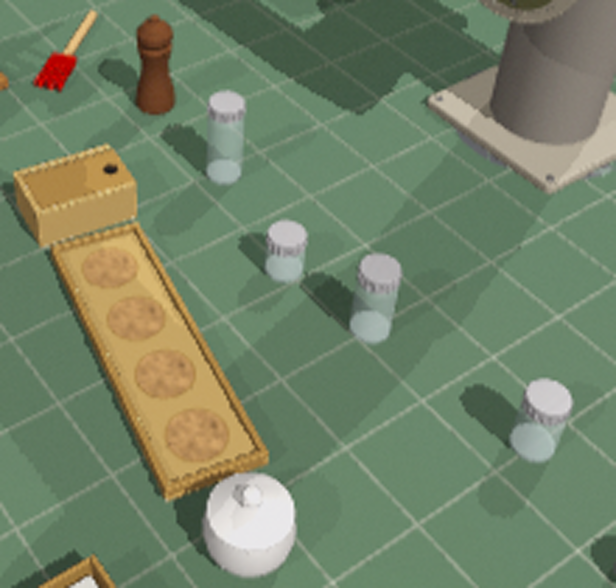

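Run:
```python
from h import *
from scipy.optimize import least_squares
C={n:optics.read_camera(n) for n in('top','scene')}
T=lambda u,v:np.array([(u+.5)/3-.5+110,(v+.5)/3-.5+120])
S=lambda u,v:np.array([(u+.5)/2.8-.5+180,(v+.5)/2.8-.5+120])
dt=[T(284,94),T(356,109),T(430,126),T(502,142)]
ds=[S(197,435),S(166,373),S(136,319),S(110,267)]
for l,cam,z in((dt,'top',.014),(ds,'scene',.014)):
    print(cam,[np.round(atz(C[cam],p,z)[:2],4) for p in l])
J={'tallest':(.110,(579,332),(227,101)),'tall':(.092,(286,310),(379,265)),'short':(.074,(87,338),(547,392)),'shortest':(.056,(408,292),(287,230))}
for n,(h,a,b) in J.items(): print(n,np.round(atz(C['top'],T(*a),h)[:2],4),np.round(atz(C['scene'],S(*b),h)[:2],4))
def f(x,cams):
    r=[]
    D=np.array([[x[0]-np.sin(x[2])*y,x[1]+np.cos(x[2])*y,.014] for y in(.12,.04,-.04,-.12)])
    for cam,l in(('top',dt),('scene',ds)):
        if cam in cams: r.append((proj(C[cam],D)-np.array(l)).ravel())
    return np.concatenate(r)
for cams in(['top'],['scene'],['top','scene']):
    s=least_squares(f,[.645,.05,0],args=(cams,)); x=s.x; print(cams,x,s.cost,np.round(f(x,cams),1))
print([(round(x[0]-np.sin(x[2])*y,4),round(x[1]+np.cos(x[2])*y,4)) for y in(.12,.04,-.04,-.12)])
s=robot.read_state(); print(R.from_rotvec(s['orientation']).as_matrix().round(3))
```

```text
top [array([0.6642, 0.1656]), array([0.6495, 0.0881]), array([0.6326, 0.0087]), array([ 0.6168, -0.0685])]
scene [array([0.6639, 0.1662]), array([0.6469, 0.0874]), array([0.6333, 0.0101]), array([ 0.6162, -0.0699])]
tallest [ 0.411  -0.1408] [ 0.4104 -0.1416]
tall [0.4281 0.1479] [0.4282 0.1448]
short [0.3974 0.3474] [0.3951 0.3431]
shortest [0.4512 0.0278] [0.4481 0.0248]
['top'] [ 0.64079385  0.04847703 -0.20078231] 0.09457238903690361 [-0.1 -0.2  0.1  0.2 -0.2 -0.1  0.2 -0. ]
['scene'] [ 0.64008396  0.04846102 -0.19680839] 0.1375701772125577 [ 0.1 -0.1 -0.2  0.2  0.1 -0.3  0.   0.2]
['top', 'scene'] [ 0.64040733  0.0485088  -0.19836985] 0.2975758300027639 [-0.2  0.1  0.1  0.4 -0.2  0.   0.2  0.  -0.1  0.  -0.3  0.3  0.1 -0.3
 -0.   0.2]
[(np.float64(0.6641), np.float64(0.1662)), (np.float64(0.6483), np.float64(0.0877)), (np.float64(0.6325), np.float64(0.0093)), (np.float64(0.6168), np.float64(-0.0691))]
[[ 0.945  0.326 -0.   ]
 [ 0.326 -0.945 -0.   ]
 [-0.     0.    -1.   ]]
```

send_rows([
  [1,[0,0,0],-0.13],
  [1,[0,0,0],-0.13],
  [1,[0,0,0],-0.13],
  [1,[0,0,0],-0.13],
  [1,[0,0,0],-0.13],
  [1,[0,0,0],-0.13],
  [1,[0,0,0],-0.13],
  [1,[0,0,0],-0.13],
  [1,[0,0,0],0],
], newtons=20)

```text
t: 2.2
tool_pos: [0.1955, -0.5673, 0.2186]
orientation: [-2.429, -1.992, 0.0]
force: [0.4, -0.4, 0.1]
opening: 0.0931
```

```bash
cat > g.py <<'E'
import sys
from h import *
# usage: g.py x y z -> displacement in tool mm, yaw error (target a=1.372)
s=robot.read_state(); M=R.from_rotvec(s['orientation']).as_matrix()
t=np.array([float(v) for v in sys.argv[1:4]])
a=np.arctan2(M[1,0],M[0,0])
print('t',round(float(s['t']),2),'pos',np.round(s['tool_pos'],4),'a',round(float(a),4),'turn needed',round(float(a-1.372),4),'tilt',np.round(M[:,2],3))
print('tool mm',np.round(M.T@(t-s['tool_pos'])*1000,1),'F',np.round(s['force'],2),'open',round(float(s['opening']),4),'q',np.round(s['q'],2))
E
python3 g.py .4107 -.1412 .2176
```

```text
t 2.2 pos [ 0.1955 -0.5673  0.2186] a 1.3739 turn needed 0.0019 tilt [-0. -0. -1.]
tool mm [459.9 127.7   1. ] F [ 0.4  -0.36  0.09] open 0.0931 q [-1.32  0.13  1.49 -0.    1.52 -1.13]
```

send_rows([
  [1,[20,6,0],0],
  [1,[40,11,0],0],
  [1,[44,12,0],0],
  [1,[44,12,0],0],
  [1,[44,12,0],0],
  [1,[44,12,0],0],
  [1,[44,12,0],0],
  [1,[44,12,0],0],
  [1,[44,12,0],0],
  [1,[44,12,0],0],
  [1,[32,9,0],0],
  [1,[16,6,0],0],
])

```text
t: 3.4
tool_pos: [0.4128, -0.1391, 0.2189]
orientation: [2.433, 1.987, 0.001]
force: [-0.1, -0.3, 0.4]
opening: 0.093
```

```bash
python3 g.py .4107 -.1412 .041
```

```text
t 3.4 pos [ 0.4128 -0.1391  0.2189] a 1.3698 turn needed -0.0022 tilt [ 0.001  0.    -1.   ]
tool mm [ -2.5  -1.8 177.9] F [-0.11 -0.31  0.36] open 0.093 q [-0.44 -0.33  1.92  0.    1.55 -0.24]
```

send_rows([
  [1,[0,-2,15],0],
  [1,[0,0,25],0],
  [1,[0,0,25],0],
  [1,[0,0,25],0],
  [1,[0,0,10],0],
  [1,[0,0,0],0],
])

```text
t: 4.0
tool_pos: [0.4081, -0.1412, 0.1166]
orientation: [-2.431, -1.985, 0.003]
force: [-0.6, 1.5, -0.4]
opening: 0.0932
```

```bash
python3 g.py .4107 -.1412 .041
python3 - <<'E'
from h import *
c=optics.read_camera('scene')['color']; cv2.imwrite('pics/s2.png',cv2.resize(c[80:280,160:360,::-1],None,fx=2.8,fy=2.8))
E
```

```text
t 4.0 pos [ 0.4081 -0.1412  0.1166] a 1.3695 turn needed -0.0025 tilt [-0.004  0.001 -1.   ]
tool mm [ 0.4  2.8 75.6] F [-0.63  1.51 -0.38] open 0.0932 q [-0.45 -0.26  2.05 -0.    1.36 -0.25]
```

View pics/s2.png

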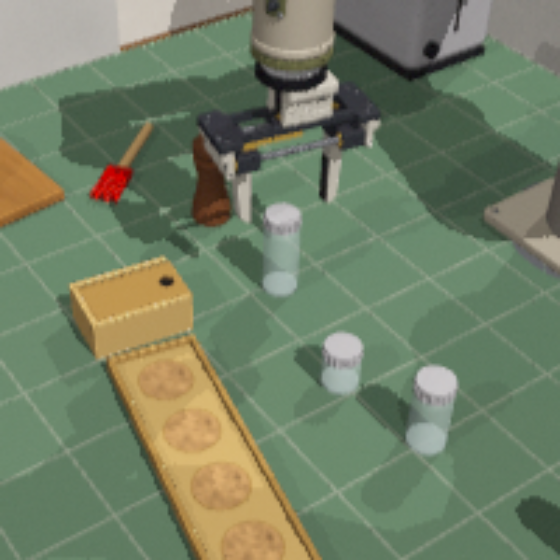

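The open fingers straddle the tallest jar at crop (282,220), clear of the mill. I'll go down and grip.

send_rows([
  [1,[0,1,15],0],
  [1,[0,0,20],0],
  [1,[0,0,20],0],
  [1,[0,0,15],0],
  [1,[0,0,5],0],
  [1,[0,0,0],0],
  [1,[0,0,0],0],
])

```text
t: 4.75
tool_pos: [0.4119, -0.142, 0.045]
orientation: [2.43, 1.988, 0.001]
force: [0.8, 0.5, -0.7]
opening: 0.0931
```

```bash
python3 g.py .4107 -.1412 .041
```

```text
t 4.75 pos [ 0.4119 -0.142   0.045 ] a 1.3714 turn needed -0.0006 tilt [ 0.002 -0.001 -1.   ]
tool mm [ 0.6 -1.3  4. ] F [ 0.76  0.48 -0.69] open 0.0931 q [-0.45 -0.17  2.11  0.    1.19 -0.25]
```

send_rows([
  [0.2,[0,0,0],0],
  [0.05,[0,0,0],0],
  [-0.1,[0,0,0],0],
  [-0.3,[0,0,0],0],
  [-0.3,[0,0,0],0],
  [-0.3,[0,0,0],0],
  [-0.3,[0,0,0],0],
], newtons=20)

```text
t: 5.45
tool_pos: [0.411, -0.1415, 0.0437]
orientation: [2.431, 1.99, 0.0]
force: [-0.4, 0.1, -1.3]
opening: 0.044
```

```bash
python3 g.py .6168 -.0691 .2
```

```text
t 5.45 pos [ 0.411  -0.1415  0.0437] a 1.3717 turn needed -0.0003 tilt [ 0. -0. -1.]
tool mm [ 111.7  187.5 -156.3] F [-0.43  0.14 -1.31] open 0.044 q [-0.45 -0.16  2.11  0.    1.19 -0.25]
```

send_rows([
  [-0.3,[0,0,-5],0],
  [-0.3,[0,0,-15],0],
  [-0.3,[0,0,-30],0],
  [-0.3,[0,0,-30],0],
  [-0.3,[10,17,-20],0],
  [-0.3,[20,34,0],0],
  [-0.3,[24,40,0],0],
  [-0.3,[24,40,0],0],
  [-0.3,[20,34,0],0],
  [-0.3,[10,16,0],0],
  [-0.3,[4,6,0],0],
  [-0.3,[0,0,0],0],
])

```text
t: 6.65
tool_pos: [0.6163, -0.0683, 0.1432]
orientation: [-2.43, -1.99, 0.001]
force: [-0.6, -0.3, -2.0]
opening: 0.0437
```

```bash
python3 g.py .6168 -.0691 .0577
```

```text
t 6.65 pos [ 0.6163 -0.0683  0.1432] a 1.3726 turn needed 0.0006 tilt [-0.001  0.    -1.   ]
tool mm [-0.7  0.8 85.5] F [-0.62 -0.3  -1.97] open 0.0437 q [-0.19  0.23  1.52 -0.    1.4   0.01]
```

send_rows([
  [-0.3,[-1,1,10],0],
  [-0.3,[0,0,20],0],
  [-0.3,[0,0,25],0],
  [-0.3,[0,0,15],0],
  [-0.3,[0,0,8],0],
  [-0.3,[0,0,2],0],
  [-0.3,[0,0,0],0],
  [-0.3,[0,0,0],0],
  [-0.3,[0,0,0],0],
])

```text
t: 7.55
tool_pos: [0.618, -0.07, 0.0649]
orientation: [2.43, 1.989, 0.002]
force: [-0.4, 0.2, -0.8]
opening: 0.0438
```

```bash
python3 g.py .6168 -.0691 .0577;python3 - <<'E'
from h import *
for n in('scene','top'):
  c=optics.read_camera(n)['color']; c=c[120:330,140:340] if n=='scene' else c[120:270,180:370]
  cv2.imwrite(f'pics/{n}3.png',cv2.resize(c[:,:,::-1],None,fx=2.8,fy=2.8))
E
```

```text
t 7.55 pos [ 0.618  -0.07    0.0649] a 1.3718 turn needed -0.0002 tilt [ 0.002 -0.    -1.   ]
tool mm [ 0.6 -1.4  7.2] F [-0.35  0.21 -0.81] open 0.0438 q [-0.2   0.31  1.58  0.    1.26  0.  ]
```

View pics/scene3.png

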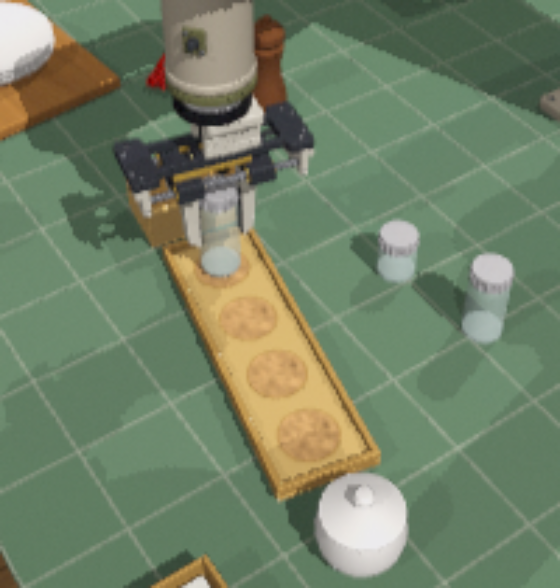

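The jar hangs about 7 mm above the end disc at crop (222,262). I'll lower it slowly.

send_rows([
  [-0.3,[0,-1,3],0],
  [-0.3,[0,0,2],0],
  [-0.3,[0,0,1],0],
  [-0.3,[0,0,0],0],
  [-0.3,[0,0,0],0],
  [-0.3,[0,0,0],0],
])

```text
t: 8.25
tool_pos: [0.616, -0.0695, 0.0577]
orientation: [-2.431, -1.99, 0.0]
force: [-2.7, 0.6, 1.3]
opening: 0.0438
```

```bash
python3 g.py .6168 -.0691 .0577
```

```text
t 8.25 pos [ 0.616  -0.0695  0.0577] a 1.3719 turn needed -0.0001 tilt [-0.  0. -1.]
tool mm [ 0.6  0.7 -0. ] F [-2.68  0.63  1.3 ] open 0.0438 q [-0.2   0.31  1.58  0.    1.25  0.  ]
```

send_rows([
  [-0.05,[0,0,0],0],
  [0,[0,0,0],0],
  [0.1,[0,0,0],0],
  [0.3,[0,0,0],0],
  [0.6,[0,0,0],0],
  [1,[0,0,0],0],
  [1,[0,0,0],0],
  [1,[0,0,-15],0],
  [1,[0,0,-30],0],
  [1,[0,0,-40],0],
  [1,[0,0,-40],0],
  [1,[0,0,-15],0],
])

```text
t: 9.45
tool_pos: [0.6186, -0.07, 0.2045]
orientation: [2.426, 1.986, 0.008]
force: [-0.1, -0.8, 0.6]
opening: 0.0928
```

```bash
python3 g.py .428 .1464 .2
```

```text
t 9.45 pos [ 0.6186 -0.07    0.2045] a 1.3719 turn needed -0.0001 tilt [ 0.008 -0.002 -1.   ]
tool mm [ 174.5 -229.6    2.6] F [-0.05 -0.81  0.63] open 0.0928 q [-0.2   0.19  1.45  0.    1.5   0.  ]
```

Next, the tall jar at (.428, .1464).

send_rows([
  [1,[9,-12,0],0],
  [1,[20,-26,0],0],
  [1,[27,-36,0],0],
  [1,[27,-36,0],0],
  [1,[27,-36,0],0],
  [1,[27,-36,0],0],
  [1,[20,-26,0],0],
  [1,[12,-15,0],0],
  [1,[5,-7,10],0],
  [1,[0,0,20],0],
  [1,[0,0,20],0],
  [1,[0,0,10],0],
])

```text
t: 10.65
tool_pos: [0.4241, 0.1458, 0.1352]
orientation: [-2.431, -1.989, 0.004]
force: [-0.4, 1.4, -1.0]
opening: 0.0931
```

send_rows([
  [1,[0,0,0],0],
  [1,[0,0,0],0],
  [1,[0,0,0],0],
])

```text
t: 10.95
tool_pos: [0.4259, 0.1464, 0.1387]
orientation: [2.431, 1.989, 0.002]
force: [-0.6, -0.3, -0.3]
opening: 0.0928
```

```bash
python3 g.py .428 .1464 .034
```

```text
t 10.95 pos [0.4259 0.1464 0.1387] a 1.3714 turn needed -0.0006 tilt [ 0.001  0.    -1.   ]
tool mm [  0.4   1.9 104.7] F [-0.57 -0.34 -0.31] open 0.0928 q [ 0.22 -0.24  1.99  0.    1.39  0.42]
```

send_rows([
  [1,[0,2,12],0],
  [1,[0,0,24],0],
  [1,[0,0,24],0],
  [1,[0,0,22],0],
  [1,[0,0,15],0],
  [1,[0,0,5],0],
  [1,[0,0,0],0],
  [1,[0,0,0],0],
])

```text
t: 11.75
tool_pos: [0.4277, 0.1461, 0.0364]
orientation: [2.431, 1.989, 0.002]
force: [0.0, 0.2, 0.4]
opening: 0.0931
```

```bash
python3 g.py .428 .1464 .034
```

```text
t 11.75 pos [0.4277 0.1461 0.0364] a 1.3718 turn needed -0.0002 tilt [ 0.001  0.    -1.   ]
tool mm [0.3 0.2 2.4] F [0.02 0.18 0.37] open 0.0931 q [ 0.22 -0.1   2.07  0.    1.17  0.41]
```

send_rows([
  [0.2,[0,0,0],0],
  [0.05,[0,0,0],0],
  [-0.1,[0,0,0],0],
  [-0.3,[0,0,0],0],
  [-0.3,[0,0,0],0],
  [-0.3,[0,0,0],0],
  [-0.3,[0,0,0],0],
])

```text
t: 12.45
tool_pos: [0.4273, 0.146, 0.0358]
orientation: [2.431, 1.99, 0.001]
force: [1.1, -0.3, 1.4]
opening: 0.0438
```

```bash
python3 g.py .6325 .0093 .16
```

```text
t 12.45 pos [0.4273 0.146  0.0358] a 1.3718 turn needed -0.0002 tilt [ 0.001  0.    -1.   ]
tool mm [ -93.5  228.2 -124.1] F [ 1.09 -0.35  1.39] open 0.0438 q [ 0.22 -0.1   2.07 -0.    1.17  0.41]
```

send_rows([
  [-0.3,[0,0,-5],0],
  [-0.3,[0,0,-20],0],
  [-0.3,[0,0,-35],0],
  [-0.3,[0,0,-35],0],
  [-0.3,[-5,12,-25],0],
  [-0.3,[-13,32,-5],0],
  [-0.3,[-17,42,0],0],
  [-0.3,[-18,44,0],0],
  [-0.3,[-17,42,0],0],
  [-0.3,[-13,32,0],0],
  [-0.3,[-7,17,0],0],
  [-0.3,[-3,7,0],0],
])

```text
t: 13.65
tool_pos: [0.6329, 0.0084, 0.1601]
orientation: [-2.432, -1.988, 0.001]
force: [0.3, -0.0, -1.1]
opening: 0.0439
```

send_rows([
  [-0.3,[0,0,5],0],
  [-0.3,[0,0,15],0],
  [-0.3,[0,0,20],0],
  [-0.3,[0,0,20],0],
  [-0.3,[0,0,15],0],
  [-0.3,[0,0,5],0],
  [-0.3,[0,0,0],0],
  [-0.3,[0,0,0],0],
])

```text
t: 14.45
tool_pos: [0.6326, 0.01, 0.0815]
orientation: [2.43, 1.99, 0.001]
force: [0.5, -0.4, -0.9]
opening: 0.0434
```

```bash
python3 g.py .6325 .0093 .0498
```

```text
t 14.45 pos [0.6326 0.01   0.0815] a 1.372 turn needed 0.0 tilt [ 0.001 -0.    -1.   ]
tool mm [-0.7 -0.  31.7] F [ 0.45 -0.41 -0.92] open 0.0434 q [-0.07  0.32  1.53  0.    1.29  0.13]
```

send_rows([
  [-0.3,[-1,0,5],0],
  [-0.3,[0,0,9],0],
  [-0.3,[0,0,7],0],
  [-0.3,[0,0,4],0],
  [-0.3,[0,0,2],0],
  [-0.3,[0,0,2],0],
  [-0.3,[0,0,1],0],
  [-0.3,[0,0,1],0],
  [-0.3,[0,0,0],0],
  [-0.3,[0,0,0],0],
  [-0.3,[0,0,0],0],
])

```text
t: 15.55
tool_pos: [0.6321, 0.0088, 0.0498]
orientation: [2.431, 1.99, 0.0]
force: [-0.7, 0.5, -0.9]
opening: 0.0435
```

```bash
python3 g.py .6325 .0093 .0498
```

```text
t 15.55 pos [0.6321 0.0088 0.0498] a 1.3718 turn needed -0.0002 tilt [ 0. -0. -1.]
tool mm [0.6 0.3 0. ] F [-0.7   0.5  -0.88] open 0.0435 q [-0.07  0.35  1.55 -0.    1.24  0.13]
```

send_rows([
  [-0.3,[0,0,0.7],0],
  [-0.3,[0,0,0],0],
  [-0.3,[0,0,0],0],
])

```text
t: 15.85
tool_pos: [0.6321, 0.0088, 0.0498]
orientation: [2.431, 1.99, 0.0]
force: [-3.0, 0.1, 5.3]
opening: 0.0438
```

```bash
python3 g.py .6325 .0093 .0498
```

```text
t 15.85 pos [0.6321 0.0088 0.0498] a 1.3718 turn needed -0.0002 tilt [ 0.  0. -1.]
tool mm [ 0.6  0.3 -0. ] F [-2.98  0.06  5.29] open 0.0438 q [-0.07  0.35  1.55  0.    1.24  0.13]
```

In contact, so I'll release.

send_rows([
  [-0.05,[0,0,0],0],
  [0,[0,0,0],0],
  [0.1,[0,0,0],0],
  [0.3,[0,0,0],0],
  [0.6,[0,0,0],0],
  [1,[0,0,0],0],
  [1,[0,0,0],0],
  [1,[0,0,-15],0],
  [1,[0,0,-30],0],
  [1,[0,0,-40],0],
  [1,[0,0,-40],0],
  [1,[0,0,-15],0],
])

```text
t: 17.05
tool_pos: [0.6345, 0.0087, 0.1959]
orientation: [2.427, 1.986, 0.01]
force: [0.4, -0.3, 1.3]
opening: 0.093
```

```bash
python3 g.py .3963 .3455 .19
python3 - <<'E'
from h import *
for n in('scene','top'):
  c=optics.read_camera(n)['color']; c=c[120:330,140:340] if n=='scene' else c[120:270,180:370]
  cv2.imwrite(f'pics/{n}4.png',cv2.resize(c[:,:,::-1],None,fx=2.8,fy=2.8))
E
```

```text
t 17.05 pos [0.6345 0.0087 0.1959] a 1.3718 turn needed -0.0002 tilt [ 0.008 -0.001 -1.   ]
tool mm [ 283.1 -300.2    3.7] F [ 0.38 -0.32  1.34] open 0.093 q [-0.07  0.23  1.42  0.    1.48  0.13]
```

View pics/scene4.png

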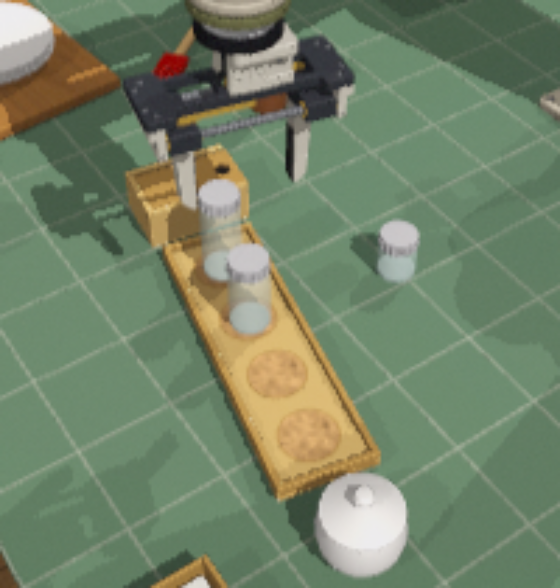

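Both jars stand upright on the first two discs. Next, the short jar.

send_rows([
  [1,[10,-11,0],0],
  [1,[22,-23,0],0],
  [1,[30,-32,0],0],
  [1,[30,-32,0],0],
  [1,[30,-32,0],0],
  [1,[30,-32,0],0],
  [1,[30,-32,0],0],
  [1,[30,-32,0],0],
  [1,[30,-32,0],0],
  [1,[22,-23,0],0],
  [1,[13,-13,0],0],
  [1,[6,-8,0],0],
])

```text
t: 18.35
tool_pos: [0.3886, 0.3466, 0.186]
orientation: [-2.428, -1.992, 0.007]
force: [0.1, -0.9, 0.6]
opening: 0.0927
```

send_rows([
  [1,[0,0,10],0],
  [1,[0,0,30],0],
  [1,[0,0,30],0],
  [1,[0,0,10],0],
  [1,[0,0,0],0],
  [1,[0,0,0],0],
  [1,[0,0,0],0],
])

```text
t: 19.05
tool_pos: [0.393, 0.3464, 0.1106]
orientation: [2.431, 1.989, 0.004]
force: [0.7, -0.4, 0.3]
opening: 0.0927
```

```bash
python3 g.py .3963 .3455 .024
python3 - <<'E'
from h import *
c=optics.read_camera('top')['color'];cv2.imwrite(f'pics/top5.png',cv2.resize(c[120:270,110:370,::-1],None,fx=3,fy=3,interpolation=cv2.INTER_CUBIC))
E
```

```text
t 19.05 pos [0.393  0.3464 0.1106] a 1.3714 turn needed -0.0006 tilt [ 0.002  0.001 -1.   ]
tool mm [-0.4  3.2 86.6] F [ 0.74 -0.35  0.29] open 0.0927 q [ 0.62  0.    1.82 -0.    1.31  0.82]
```

View pics/top5.png

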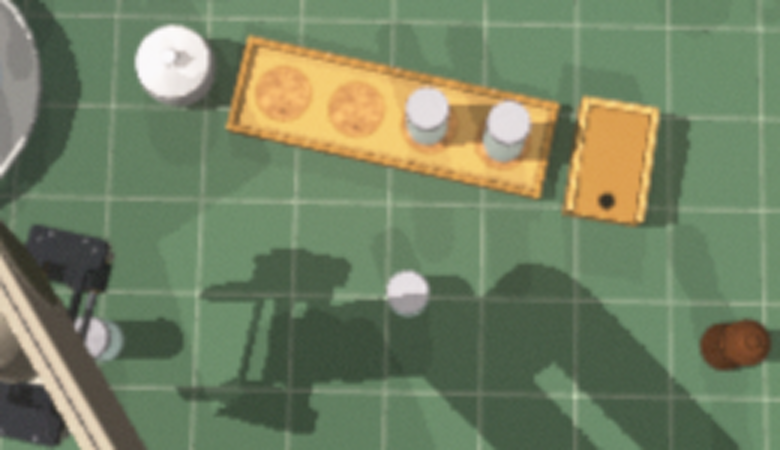

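The top view shows both placed caps at crop (428,104) and (507,121). The gripper straddles the short jar at (97,337).

send_rows([
  [1,[0,3,12],0],
  [1,[0,0,20],0],
  [1,[0,0,20],0],
  [1,[0,0,18],0],
  [1,[0,0,11],0],
  [1,[0,0,4],0],
  [1,[0,0,0],0],
  [1,[0,0,0],0],
])

```text
t: 19.9
tool_pos: [0.3954, 0.3458, 0.0248]
orientation: [2.431, 1.99, 0.002]
force: [-0.1, -1.0, 0.0]
opening: 0.0933
```

```bash
python3 g.py .3963 .3455 .024
python3 - <<'E'
from h import *
c=optics.read_camera('top')
T=lambda u,v:np.array([(u+.5)/3-.5+110,(v+.5)/3-.5+120])
print(atz(c,T(507,121),.124),atz(c,T(428,104),.106))
E
```

```text
t 19.9 pos [0.3954 0.3458 0.0248] a 1.3718 turn needed -0.0002 tilt [ 0.001  0.001 -1.   ]
tool mm [-0.1  0.9  0.8] F [-0.07 -1.01  0.02] open 0.0933 q [ 0.62  0.12  1.88 -0.    1.15  0.82]
[ 0.61689965 -0.06713644  0.124     ] [0.63635907 0.01126547 0.106     ]
```

send_rows([
  [0.2,[0,0,0],0],
  [0.05,[0,0,0],0],
  [-0.1,[0,0,0],0],
  [-0.3,[0,0,0],0],
  [-0.3,[0,0,0],0],
  [-0.3,[0,0,0],0],
  [-0.3,[0,0,0],0],
])

```text
t: 20.65
tool_pos: [0.395, 0.3453, 0.024]
orientation: [2.431, 1.99, 0.0]
force: [1.0, -0.1, -0.3]
opening: 0.044
```

```bash
python3 g.py .6483 .0877 .15
```

```text
t 20.65 pos [0.395  0.3453 0.024 ] a 1.3718 turn needed -0.0002 tilt [ 0.  0. -1.]
tool mm [-202.4  299.3 -125.9] F [ 0.98 -0.07 -0.33] open 0.044 q [ 0.62  0.12  1.88 -0.    1.15  0.82]
```

send_rows([
  [-0.3,[0,0,-5],0],
  [-0.3,[0,0,-20],0],
  [-0.3,[0,0,-35],0],
  [-0.3,[-6,9,-35],0],
  [-0.3,[-15,22,-25],0],
  [-0.3,[-24,35,-6],0],
  [-0.3,[-26,38,0],0],
  [-0.3,[-26,38,0],0],
  [-0.3,[-26,39,0],0],
  [-0.3,[-26,39,0],0],
  [-0.3,[-24,36,0],0],
  [-0.3,[-16,24,0],0],
])

```text
t: 21.85
tool_pos: [0.6334, 0.102, 0.1499]
orientation: [2.433, 1.987, -0.0]
force: [-1.1, 0.3, -0.8]
opening: 0.0438
```

send_rows([
  [-0.3,[-9,13,0],0],
  [-0.3,[-4,6,5],0],
  [-0.3,[0,0,15],0],
  [-0.3,[0,0,25],0],
  [-0.3,[0,0,25],0],
  [-0.3,[0,0,15],0],
  [-0.3,[0,0,5],0],
  [-0.3,[0,0,0],0],
  [-0.3,[0,0,0],0],
])

```text
t: 22.75
tool_pos: [0.6487, 0.0887, 0.0612]
orientation: [2.43, 1.99, 0.002]
force: [-0.7, 0.1, -2.1]
opening: 0.0438
```

```bash
python3 g.py .6483 .0877 .038
```

```text
t 22.75 pos [0.6487 0.0887 0.0612] a 1.3723 turn needed 0.0003 tilt [ 0.002  0.    -1.   ]
tool mm [-1.1 -0.2 23.2] F [-0.67  0.07 -2.09] open 0.0438 q [0.06 0.39 1.48 0.   1.27 0.26]
```

send_rows([
  [-0.3,[-0.5,0,5],0],
  [-0.3,[0,0,7],0],
  [-0.3,[0,0,4],0],
  [-0.3,[0,0,2],0],
  [-0.3,[0,0,2],0],
  [-0.3,[0,0,1],0],
  [-0.3,[0,0,1],0],
  [-0.3,[0,0,0],0],
  [-0.3,[0,0,0],0],
])

```text
t: 23.65
tool_pos: [0.648, 0.0878, 0.0381]
orientation: [2.431, 1.99, 0.0]
force: [-0.8, 0.1, -1.5]
opening: 0.0441
```

```bash
python3 g.py .6483 .0877 .038
```

```text
t 23.65 pos [0.648  0.0878 0.0381] a 1.3718 turn needed -0.0002 tilt [ 0.  0. -1.]
tool mm [-0.   0.3  0.1] F [-0.83  0.11 -1.45] open 0.0441 q [0.06 0.42 1.49 0.   1.24 0.26]
```

send_rows([
  [-0.3,[0,0,0.6],0],
  [-0.3,[0,0,0],0],
  [-0.3,[0,0,0],0],
])

```text
t: 23.95
tool_pos: [0.6481, 0.0877, 0.038]
orientation: [2.431, 1.99, 0.001]
force: [-2.1, -1.1, 5.4]
opening: 0.0441
```

In contact, so I'll release and rise.

send_rows([
  [-0.05,[0,0,0],0],
  [0,[0,0,0],0],
  [0.1,[0,0,0],0],
  [0.3,[0,0,0],0],
  [0.6,[0,0,0],0],
  [1,[0,0,0],0],
  [1,[0,0,0],0],
  [1,[0,0,-15],0],
  [1,[0,0,-30],0],
  [1,[0,0,-40],0],
  [1,[0,0,-40],0],
  [1,[0,0,-15],0],
])

```text
t: 25.15
tool_pos: [0.6505, 0.0879, 0.1845]
orientation: [2.427, 1.987, 0.011]
force: [0.6, 0.3, 1.0]
opening: 0.0927
```

```bash
python3 g.py .4497 .0263 .18
```

```text
t 25.15 pos [0.6505 0.0879 0.1845] a 1.3719 turn needed -0.0001 tilt [ 0.009  0.001 -1.   ]
tool mm [-100.1 -184.7    2.7] F [0.61 0.33 1.  ] open 0.0927 q [0.06 0.29 1.37 0.   1.47 0.26]
```

send_rows([
  [1,[-8,-15,0],0],
  [1,[-16,-30,0],0],
  [1,[-22,-40,0],0],
  [1,[-22,-40,0],0],
  [1,[-18,-32,0],0],
  [1,[-10,-18,0],0],
  [1,[-4,-7,10],0],
  [1,[0,0,25],0],
  [1,[0,0,25],0],
  [1,[0,0,25],0],
  [1,[0,0,10],0],
])

```text
t: 26.25
tool_pos: [0.4479, 0.0257, 0.0801]
orientation: [-2.429, -1.988, 0.004]
force: [-0.3, -0.5, -0.6]
opening: 0.093
```

send_rows([
  [1,[0,0,0],0],
  [1,[0,0,0],0],
  [1,[0,0,0],0],
])

```text
t: 26.55
tool_pos: [0.4509, 0.0256, 0.0839]
orientation: [2.43, 1.989, 0.003]
force: [0.2, -0.2, -0.7]
opening: 0.0931
```

```bash
python3 g.py .4497 .0263 .018
```

```text
t 26.55 pos [0.4509 0.0256 0.0839] a 1.3719 turn needed -0.0001 tilt [ 0.002 -0.    -1.   ]
tool mm [ 0.4 -1.4 65.9] F [ 0.17 -0.21 -0.72] open 0.0931 q [-0.06 -0.17  2.04  0.    1.27  0.14]
```

send_rows([
  [1,[0.5,-0.5,10],0],
  [1,[0,0,18],0],
  [1,[0,0,18],0],
  [1,[0,0,12],0],
  [1,[0,0,6],0],
  [1,[0,0,1],0],
  [1,[0,0,0],0],
  [1,[0,0,0],0],
])

```text
t: 27.35
tool_pos: [0.4501, 0.0262, 0.0182]
orientation: [2.43, 1.989, 0.002]
force: [0.5, 0.5, -0.0]
opening: 0.0927
```

```bash
python3 g.py .4497 .0263 .018
```

```text
t 27.35 pos [0.4501 0.0262 0.0182] a 1.3718 turn needed -0.0002 tilt [ 0.001 -0.    -1.   ]
tool mm [-0.  -0.4  0.2] F [ 0.49  0.46 -0.04] open 0.0927 q [-0.06 -0.07  2.08  0.    1.13  0.14]
```

send_rows([
  [0.2,[0,0,0],0],
  [0.05,[0,0,0],0],
  [-0.1,[0,0,0],0],
  [-0.3,[0,0,0],0],
  [-0.3,[0,0,0],0],
  [-0.3,[0,0,0],0],
  [-0.3,[0,0,0],0],
])

```text
t: 28.05
tool_pos: [0.4494, 0.0263, 0.0174]
orientation: [2.431, 1.99, 0.0]
force: [0.4, 0.1, -0.3]
opening: 0.0439
```

```bash
python3 g.py .6641 .1662 .17
```

```text
t 28.05 pos [0.4494 0.0263 0.0174] a 1.3718 turn needed -0.0002 tilt [ 0.  0. -1.]
tool mm [ 179.6  182.8 -152.6] F [ 0.36  0.1  -0.35] open 0.0439 q [-0.06 -0.07  2.08  0.    1.13  0.14]
```

send_rows([
  [-0.3,[0,0,-5],0],
  [-0.3,[0,0,-20],0],
  [-0.3,[0,0,-35],0],
  [-0.3,[0,0,-40],0],
  [-0.3,[8,8,-35],0],
  [-0.3,[20,20,-18],0],
  [-0.3,[30,30,0],0],
  [-0.3,[32,33,0],0],
  [-0.3,[32,33,0],0],
  [-0.3,[28,29,0],0],
  [-0.3,[20,20,0],0],
  [-0.3,[9,9,0],0],
])

```text
t: 29.25
tool_pos: [0.6643, 0.1673, 0.1696]
orientation: [-2.43, -1.991, 0.001]
force: [0.3, 0.2, -1.1]
opening: 0.0436
```

send_rows([
  [-0.3,[0,0,5],0],
  [-0.3,[0,0,15],0],
  [-0.3,[0,0,30],0],
  [-0.3,[0,0,30],0],
  [-0.3,[0,0,20],0],
  [-0.3,[0,0,10],0],
  [-0.3,[0,0,5],0],
  [-0.3,[0,0,0],0],
  [-0.3,[0,0,0],0],
  [-0.3,[0,0,0],0],
])

```text
t: 30.25
tool_pos: [0.6642, 0.1659, 0.0571]
orientation: [2.43, 1.989, 0.004]
force: [0.3, 1.3, -1.7]
opening: 0.0437
```

```bash
python3 g.py .6641 .1662 .0314
```

```text
t 30.25 pos [0.6642 0.1659 0.0571] a 1.3718 turn needed -0.0002 tilt [ 0.003  0.    -1.   ]
tool mm [ 0.2 -0.2 25.7] F [ 0.3   1.3  -1.71] open 0.0437 q [ 0.17  0.47  1.38 -0.    1.29  0.37]
```

send_rows([
  [-0.3,[0,0,5],0],
  [-0.3,[0,0,7],0],
  [-0.3,[0,0,5],0],
  [-0.3,[0,0,3],0],
  [-0.3,[0,0,2],0],
  [-0.3,[0,0,1],0],
  [-0.3,[0,0,1],0],
  [-0.3,[0,0,1],0],
  [-0.3,[0,0,0],0],
  [-0.3,[0,0,0],0],
])

```text
t: 31.25
tool_pos: [0.6633, 0.1658, 0.0314]
orientation: [2.431, 1.99, 0.0]
force: [-3.1, -1.2, 5.8]
opening: 0.0435
```

```bash
python3 g.py .6641 .1662 .0314
```

```text
t 31.25 pos [0.6633 0.1658 0.0314] a 1.3718 turn needed -0.0002 tilt [ 0.  0. -1.]
tool mm [ 0.6  0.7 -0. ] F [-3.09 -1.19  5.82] open 0.0435 q [ 0.17  0.5   1.4  -0.    1.25  0.37]
```

Set down. I'll release, rise, and move back out of the cameras' view.

send_rows([
  [-0.05,[0,0,0],0],
  [0,[0,0,0],0],
  [0.1,[0,0,0],0],
  [0.3,[0,0,0],0],
  [0.6,[0,0,0],0],
  [1,[0,0,0],0],
  [1,[0,0,0],0],
  [1,[0,0,-15],0],
  [1,[0,0,-35],0],
  [1,[0,0,-45],0],
  [1,[0,0,-45],0],
  [1,[0,0,-35],0],
])

```text
t: 32.45
tool_pos: [0.6639, 0.1659, 0.2104]
orientation: [2.43, 1.989, 0.006]
force: [0.7, 0.2, 0.4]
opening: 0.0931
```

send_rows([
  [1,[0,-20,-10],0],
  [1,[0,-35,0],0],
  [1,[0,-40,0],0],
  [1,[0,-40,0],0],
  [1,[0,-40,0],0],
  [1,[0,-35,0],0],
  [1,[0,-15,0],0],
  [1,[0,0,0],0],
  [1,[0,0,0],0],
  [1,[0,0,0],0],
])

```text
t: 33.45
tool_pos: [0.4435, 0.2101, 0.216]
orientation: [2.431, 1.989, 0.002]
force: [0.5, 0.1, -1.1]
opening: 0.0924
```

```bash
python3 g.py .6641 .1662 .0314;python3 - <<'E'
from h import *
C={n:optics.read_camera(n) for n in('scene','top')}
c=C['top']['color'];cv2.imwrite('pics/top9.png',cv2.resize(c[120:270,110:370,::-1],None,fx=3,fy=3,interpolation=cv2.INTER_CUBIC))
c=C['scene']['color'];cv2.imwrite('pics/s9.png',cv2.resize(c[120:330,180:400,::-1],None,fx=2.8,fy=2.8,interpolation=cv2.INTER_CUBIC))
E
```

```text
t 33.45 pos [0.4435 0.2101 0.216 ] a 1.3713 turn needed -0.0007 tilt [ 0.001  0.    -1.   ]
tool mm [  0.7 224.7 184.8] F [ 0.54  0.11 -1.13] open 0.0924 q [ 0.34 -0.17  1.79 -0.    1.52  0.54]
```

View pics/top9.png

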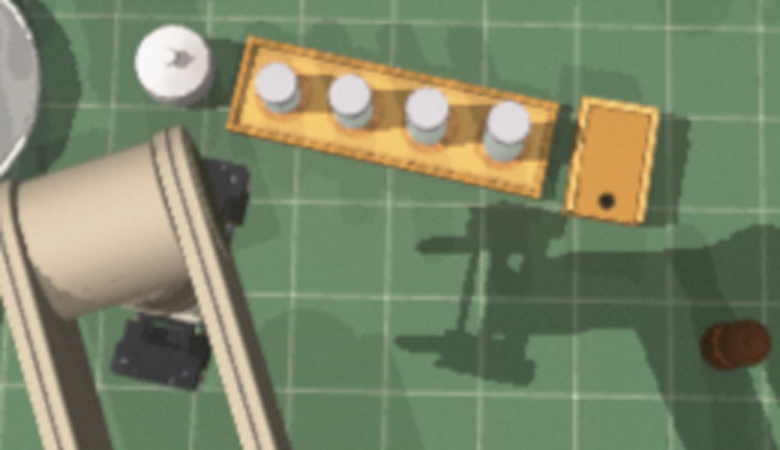

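View pics/s9.png

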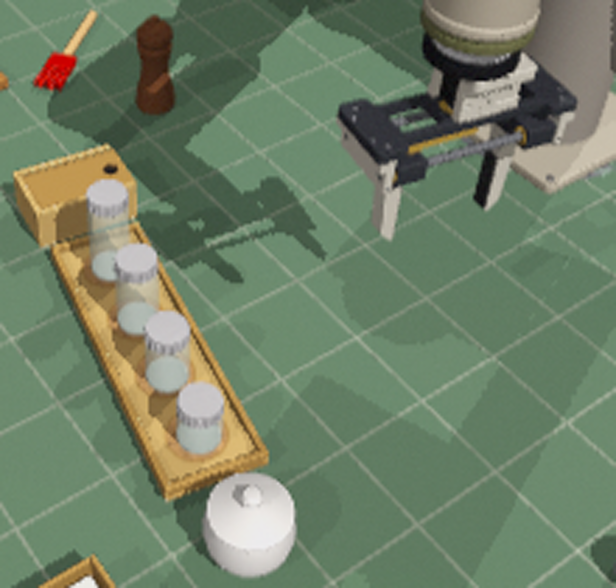

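All four jars stand upright in descending order, caps at top-crop (507,121), (428,105), (350,99) and (278,84). I'll check the centring numerically.

Run:
```python
from h import *
C={n:optics.read_camera(n) for n in('top','scene')}
T=lambda u,v:np.array([(u+.5)/3-.5+110,(v+.5)/3-.5+120])
S=lambda u,v:np.array([(u+.5)/2.8-.5+180,(v+.5)/2.8-.5+120])
J=[(.124,(508,119),(108,191),(.6168,-.0691)),(.106,(428,103),(137,259),(.6325,.0093)),(.088,(350,97),(167,326),(.6483,.0877)),(.07,(277,83),(201,398),(.6641,.1662))]
for h,a,b,t in J: print(((atz(C['top'],T(*a),h)[:2]-t)*1000).round(1),((atz(C['scene'],S(*b),h)[:2]-t)*1000).round(1))
```

```text
[2.1 1. ] [-3.1 -0.9]
[4.9 2. ] [-0.   5.1]
[-2.4  3. ] [-0.7  2.9]
[-1.   1.1] [-2.8  1.2]
```

Run:
```python
from h import *
C={n:optics.read_camera(n) for n in('top','scene')}
J=[(.124,.6168,-.0691),(.106,.6325,.0093),(.088,.6483,.0877),(.07,.6641,.1662)]
th=np.linspace(0,2*np.pi,60)
out=[]
for n,(x0,x1,y0,y1) in(('top',(180,300,125,190)),('scene',(195,280,175,300))):
    f=6 if n=='top' else 5
    im=cv2.resize(C[n]['color'][y0:y1,x0:x1,::-1],None,fx=f,fy=f,interpolation=cv2.INTER_CUBIC)
    for h,x,y in J:
        for z,col,r in((h,(0,0,255),.022),(.014,(255,0,0),.022)):
            p=proj(C[n],np.c_[x+r*np.cos(th),y+r*np.sin(th),0*th+z])
            p=(p-[x0,y0]+.5)*f-.5
            cv2.polylines(im,[p.round().astype(np.int32)],True,col,1,cv2.LINE_AA)
    im=im[:590]; cv2.imwrite(f'pics/ov_{n}.png',im)
```

```text
(no output)
```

View pics/ov_top.png

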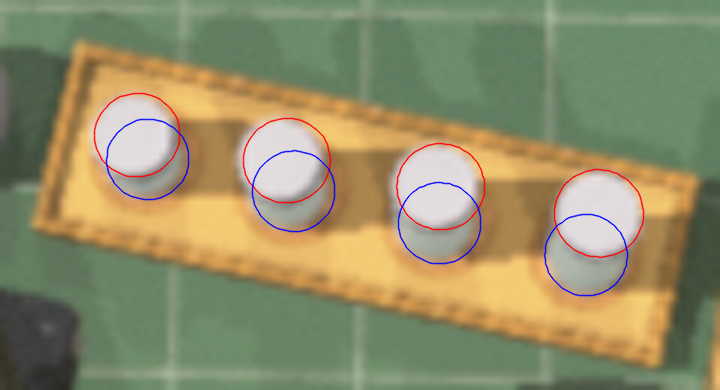

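View pics/ov_scene.png

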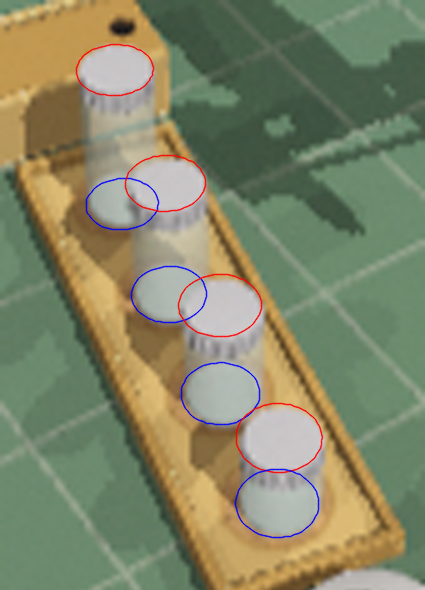

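The overlays fit within about 3 mm for all four jars. The pot, box, mill and brush look unmoved, so I'm handing in.

```bash
python3 -c "
from plant import ticket
print(ticket.close_job())"
```

```text
the job is handed in; nothing more can be done
None
```

All four jars are standing upright on the tray's cork discs in height order, the tallest next to the bamboo box and the shortest next to the sugar pot. I handed the job in at about 34 s of the 112 s allowed.

- **Setting down:** each jar was gripped at 20 N, carried over and lowered until it touched the cork, then released. Force readings at contact stayed under about 6 N.
- **Centring:** the final overlay in both cameras put every jar about 3 mm or less from its disc centre. The two middle jars sit about 2–3 mm towards the pot end. My hand-picked cap positions were less consistent. They disagreed by up to 5 mm between the cameras, and for the second-tallest jar they gave offsets of about 5 mm.
- **Everything else:** the box, pot, mill and brush looked unmoved in the last pictures. I did not re-check the scoop, but the arm did not go near it. The gripper is open and clear of everything.

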